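Load the tasting warmer and hold its lever at the third notch

TASK

Lay the two bare pieces of chocolate flat into the tasting warmer, one after the other: the square piece into the square pocket and the long bar into the long pocket, each lying on its pocket's floor. Then press the warmer's spring-return lever down with the fingertips past the first two notches to the third, not on down to the bottom stop, and finish while still holding it there: the lever springs back up if let go. Leave the other things on the counter where they are.

Things in the scene. Friction and masses are not known exactly. Their poses are not given: they have to be found in the camera images.
- square_center (a point): centre of the square piece of bare milk chocolate, 48 x 48 x 10 mm (4 squares), 15 to 30 g, lying flat on the counter, its z axis up, x and y along its sides; the point lies 5 mm above its underside
- long_center (a point): centre of the long bare bar of dark chocolate, 48 (its x) x 96 (its y) x 10 mm (8 squares), 30 to 60 g, lying flat on the counter, z up; the point lies 5 mm above its underside
- warmer: tasting warmer, fixed on the counter: a low grey box with a dark steel deck and aluminium pocket rims, 100 (x) x 275 (y) mm; at its right (-y) end stands a tower 52 mm wide and 120 mm high with the lever in front of it. Origin: centre of the underside; x away from the robot, y to the left along the deck, z up
- square_pocket (a point): floor centre of the warmer's square pocket, 56 x 56 mm inside; axes are the warmer's. Floor 28 mm above the counter, level with the deck; rim 8 mm high, 7 mm thick, with a 38 mm wide gap in the middle of its front (-x) and rear (+x) side, where fingers that hold a piece in x can come down to just above the deck
- long_pocket (a point): floor centre of the long pocket, 56 (x) x 104 (y) mm inside, 90 mm to the left (+y) of the square pocket on the same deck; same axes, floor height, rim and 38 mm gaps in the middle of its front and rear sides
- lever_top (a point): centre of the upper face of the lever's black paddle, 42 (x) x 38 (y) x 10 mm; axes are the warmer's. It lies 26 mm in front of the tower's face and 105 mm above the counter at rest; the paddle's rear edge is 5 mm from the tower's face. The tower's face bears three pairs of short brass lines: the paddle's upper face is level with the first, second, third pair at the notches
- lever (a joint): how far the lever is pressed straight down, in m: 0 at rest (top), notches at 0.012, 0.024 and 0.036, bottom stop at 0.046. A spring pushes it up with about 5 N at rest and 9 N at the third notch; climbing the ridge before each notch adds about 2 N, then it takes off about 3 N. The notches do not keep it down: it returns to 0 when let go
- tape: bystander: gold roll of tape, 52 mm across, 18 mm high, origin at the underside, loose between the pieces of chocolate
- cup: bystander: small white cup, 60 x 77 x 52 mm, loose at the right of the warmer, origin at the underside
- sign: bystander: price sign on a wooden foot, 24 x 78 x 62 mm, loose at the right of the warmer, origin at the underside
- pad: bystander: closed ink pad, 59 x 86 x 16 mm, loose at the right behind, origin at the underside
- stamp: bystander: wooden hand stamp, 24 x 42 x 60 mm, loose behind the warmer, origin at the underside
Things that resemble listed ones, but are neither listed nor needed, are in the scene too. What is meant by the part that bears square_center is not blue, and is the smaller of those in its own colour.

How it is judged:
By the outcome, as a careful person would: the job done as asked, in the order asked, and still so for the second after the job is handed in, while the arm keeps its last pose, push and grip.
It also fails if it takes over 64 s, if anything falls off the work surface, if the arm or the gripper's body presses on something with over 40 N, if the wrist force passes 120 N, or if a joint passes its speed limit or range.

ROBOT

A 6-joint arm with a two-finger parallel gripper is mounted at the origin on a cart in front of the work surface, level with it; the furniture and walls round the work are solid. World frame = base frame: x ahead of the robot, y to its left, z up, the work surface at z = 0. Lengths are in m, angles in degrees, forces in N, time in s.
With the tool pointing down it reaches from about 0.35 to 0.8 m from the base axis. Payload 7.3 kg.
Tool frame: the origin (TCP) lies at the very end of the fingers, on their centre line; the grasp point (between the pads) lies 19 mm behind it; z points along the fingers, y is the line along which they close (so a half turn about z gives the same grasp; the last joint's range is limited). The gripper opens to 85 mm and grips with 20 to 120 N. Pads are 22 mm wide; open, the fingers measure 114 mm over their backs; the gripper's body (76 mm by 85 mm) begins 54 mm behind the grasp point. The pads swing forward as they close: fully open they stand 13 mm farther back than shut.
Start: joints at [63.025, 19.595, 87.324, -0, 73.075, -8.365], TCP at [0.168, 0.498, 0.231] pointing down, gripper open.
Joint ranges: [-145.02, 145.02], [-44.19, 115.74], [2.07, 154.8], [-57.11, 237.11], [16.16, 152.29], [-177.93, 177.93]. Speed limits (degrees/s): [147.25, 147.25, 180, 180, 180, 180].

INTERFACE

Orientations are given as [roll, pitch, yaw] about the fixed x, y, z axes, in that order (R = Rz(yaw) Ry(pitch) Rx(roll)).
In Python, from bench import env gives the robot as it stands. The module is installed in compiled form; this text tells all that it offers.
- The arm moves only by the shell command python3 -m handwheel 'ROWS' [OPENING] [FORCE]. ROWS is JSON, a list of rows, each a list of 6 numbers: the shift along the tool's x, y, z in cm, then the turn, a rotation vector about the tool's x, y, z in rad. A call has 1 to 8 rows; each row is the pose to reach, as a shift and turn from the pose commanded when the call began, along the tool's axes at that moment; what a row does not reach only later rows make up. A row lasts 1/10 s, in which the tool goes at most 50 mm and 8.59 degrees, less where a joint would pass 70% of its speed; a pose out of reach is approached as far as the arm can. A call with a gripper value outside its range is refused whole. OPENING is the closure, from 0 (fully open) to 1 (shut), set as the call begins (- or left out, the last holds). The fingers move at their own pace and stop on an object; FORCE is the grip in N (left out, the last holds). Time passes only in rows, so rows that repeat a pose let the fingers close. It gives the time, the measured TCP pose, the force, the opening and the grip force at its end, in the units of the state.
- env.read_state(): the state, without advancing time (a new reading comes with each control period).
- env.snapshot(name): name is "side" or "top"; returns (picture, depth): 420x560x3 uint8, red, green, blue; 420x560 float32, m along the optical axis (not along the pixel's ray), 0 where there is no reading.
- env.camera_model(name): a dict with "fx", "fy", "cx", "cy" (pixels), "xyz" and "rotation" of the camera in the world. Camera axes: x right, y up, looking along -z (the intrinsics and any distortion apply to the point x, -y, -z); pixel columns grow to the right and rows downward; lengths in m; the calibration is good to about 2 mm. A picture is of the moment at which its call begins. camera_model takes no time and is no camera call.
- env.job_done(): hands the job in; it is judged then, once.
Trained networks look in the newest picture that a camera, given by its name, has taken for a name from the list of things; names that differ only in an ending like _2 or _b are one class to them, and where a whole thing is asked for, a point or a joint stands for the part that bears it (a point fixed in the world has none). Each returns a list of dicts, best first, with "conf" (0 to 1); they miss things now and then, are a little off and sometimes report something else, mostly with a low value. They report only what shows in the picture. A call takes as long as a camera call. They do not tell look-alikes from the thing itself.
- env.masks_of(camera, query): "region" (420x560 bool, what is visible of it) and "centre" ([column, row] in pixels, amid what is visible of it).
- env.pinpoint(camera, query): "centre" ([column, row] in pixels: a listed point, or the origin of a listed thing).
The state is a dict: "time": time; "qpos": joint angles; "qvel": joint speeds; "joint_torque": joint torques, N m; "position": TCP position; "eef_rot": TCP orientation; "force": force on the tool from outside, world axes, zero at the start; "wrist_torque": the same for the moment, N m; "grip_width": finger opening in m; "finger_force": force on a finger pad.
Only numpy, scipy, OpenCV 4.12 (cv2) and the standard library are available. Lean on these libraries where they do the work, as an engineer would, in place of code of your own. Each camera call takes 0.05 s, during which the arm holds its last target. There are 200 camera calls.

## Working session

There is one attempt and no reset: what is moved stays moved. The work goes in short steps, Python scripts to look and compute and a shell command to move; the robot and the scene stay as the last step left them, time stands still between calls to the robot, and variables do not carry over. Pictures are saved under pics/ and viewed, at most 10 in all, crops included, and the job is handed in when it is done.

```bash
mkdir -p pics; cat > h.py <<'E'
import numpy as np, cv2
from bench import env
def w(cam,px,d=None,z=None):
    m=env.camera_model(cam);K=[m[k] for k in("fx","fy","cx","cy")]
    r=np.array([(px[0]-K[2])/K[0],-(px[1]-K[3])/K[1],-1.])
    R=np.array(m["rotation"]);o=np.array(m["xyz"]);v=R@r
    if d is None:d=(z-o[2])/v[2]
    return o+v*d
E
python3 - <<'E'
from h import *
for c in("top","side"):
    p,d=env.snapshot(c);cv2.imwrite(f"pics/{c}0.png",p[:,:,::-1]);np.savez(f"{c}0.npz",p=p,d=d)
    print(c,env.camera_model(c))
    for q in("square_center","long_center","square_pocket","long_pocket","lever_top","warmer"):
        for r in env.pinpoint(c,q)[:4]:
            x=np.array(r["centre"]);i,j=np.clip(x.round().astype(int)[::-1],0,[419,559])
            print(q,x.round(1),round(r["conf"],2),w(c,x,d[i,j]).round(3) if d[i,j]>0 else None)
print(env.read_state())
E
```

```text
top {'fx': 384.6461878127838, 'fy': 384.6461878127838, 'cx': 279.52786362625125, 'cy': 209.3655998112357, 'xyz': array([ 0.417723  , -0.16256843,  0.96086408]), 'rotation': array([  9.69134329,  -1.42736123, -89.52805223])}
square_center [357.9 296.9] 0.95 [86.432 85.851 86.975]
square_center [157.3 277.9] 0.66 [81.689 81.109 82.232]
square_center [304.4 278.2] 0.59 [85.397 84.816 85.94 ]
long_center [209.6 271.9] 0.7 [83.081 82.5   83.624]
square_pocket [282.3 206.2] 0.61 [85.618 85.038 86.161]
square_pocket [358.  165.8] 0.6 [90.232 89.651 90.775]
long_pocket [245.3 205.9] 0.91 [84.229 83.649 84.773]
long_pocket [209.6 270.9] 0.55 [83.324 82.743 83.867]
lever_top [324.7 208.5] 0.73 [79.658 79.078 80.201]
lever_top [265.  276.2] 0.46 [84.86  84.28  85.404]
warmer [277.5 207.7] 0.87 [85.492 84.912 86.035]
warmer [264.2 275.6] 0.55 [85.17  84.59  85.713]
warmer [324.1 209.8] 0.4 [79.505 78.924 80.048]
side {'fx': 447.3907192602772, 'fy': 447.3907192602772, 'cx': 276.48028196329784, 'cy': 209.04739745067775, 'xyz': array([0.390366  , 0.63584813, 0.72927714]), 'rotation': array([ 5.2876
[... 535 characters left out ...]
8.512 178.757 178.851]
{'time': 0.7, 'qpos': array([ 6.30262856e+01,  1.95935336e+01,  8.73246509e+01, -1.95658356e-03,
        7.30744144e+01, -8.36413416e+00]), 'qvel': array([ 0.06623238,  0.09417483, -0.05372799, -0.04017949, -0.02613681,
       -0.07484395]), 'joint_torque': array([ 6.24381119e-04, -4.33443832e+01, -2.46230292e+01, -2.06932491e-04,
        3.68654464e-04,  1.61547763e-05]), 'position': array([0.16752511, 0.49757433, 0.23133529]), 'eef_rot': array([1.79992950e+02, 2.92859616e-03, 1.61390989e+02]), 'force': array([ 0.00952577, -0.08889939, -0.00283628]), 'wrist_torque': array([ 0.00619068, -0.01163606, -0.02379495]), 'finger_force': 0.0, 'grip_width': 0.08519005372210808}
```

View pics/top0.png

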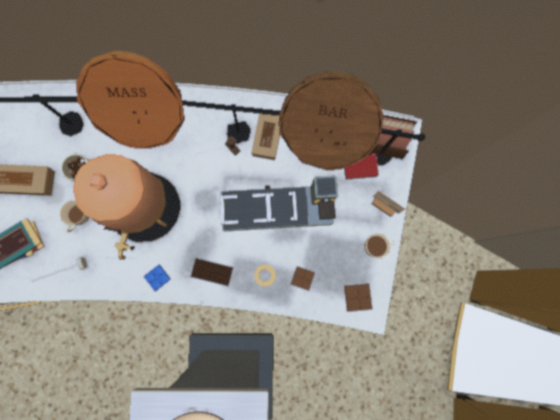

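View pics/side0.png

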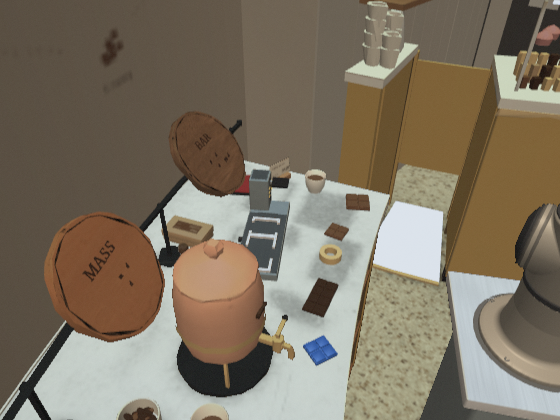

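The top view shows the square candidates: blue at (157,278), small brown at (303,278) and larger brown at (358,297). The one meant is the small brown at (303,278), since it isn't blue and is the smaller of the two browns. The long dark bar is at (212,272), the warmer at (277,208) and the lever paddle at about (325,209). Next I'll measure these properly, because the camera "rotation" is given as roll, pitch, yaw.

```bash
sed -i 's/R=np.array(m\["rotation"\])/R=Rot.from_euler("xyz",m["rotation"],degrees=True).as_matrix()/; 1a from scipy.spatial.transform import Rotation as Rot' h.py
python3 - <<'E'
from h import *
pts={"top":{"sq":(303,278),"big":(358,297),"blue":(157,278),"long":(211,272),"sqpock":(282.3,206.2),"longpock":(245.3,205.9),"lever":(324.7,208.5),"tower":(325,185),"BARdisk":(330,135),"MASS":(130,100),"urn":(98,181),"stamp":(232,145)},
"side":{"sq":(336,232),"big":(358,203),"long":(321,297),"sqpock":(265.5,225.4),"longpock":(255.5,252.6),"lever":(262,203),"urn":(214,248),"BARdisk":(208,155),"MASS":(105,280)}}
for c in pts:
    f=np.load(c+"0.npz");d=f["d"]
    for k,x in pts[c].items():
        print(c,k,w(c,x,d[int(x[1]),int(x[0])]).round(3))
    for q in("square_center","long_center","warmer","lever_top"):
        z={"warmer":.03,"lever_top":.105}.get(q,.01)
        for r in env.masks_of(c,q)[:4]:
            m=r["region"].astype(np.uint8);cs=max(cv2.findContours(m,0,2)[0],key=len)[:,0].astype(float)
            P=np.array([w(c,p,z=z)[:2] for p in cs]).astype(np.float32)
            R=cv2.minAreaRect(P);print(c,q,np.round(r["centre"]),round(r["conf"],2),np.round(R[0],3),np.round(R[1],3),round(R[2],1))
p=np.load("side0.npz")["p"][150:330,180:400];cv2.imwrite("pics/cs.png",cv2.resize(p[:,:,::-1],None,fx=3.3,fy=3.3,interpolation=2))
p=np.load("top0.npz")["p"][150:320,170:390];cv2.imwrite("pics/ct.png",cv2.resize(p[:,:,::-1],None,fx=3.5,fy=3.5,interpolation=2))
E
```

```text
top sq [ 0.411 -0.244  0.004]
top big [ 0.367 -0.378  0.007]
top blue [0.408 0.112 0.002]
top long [ 0.424 -0.019  0.006]
top sqpock [ 0.586 -0.191  0.025]
top longpock [ 0.585 -0.1    0.025]
top lever [ 0.568 -0.285  0.102]
top tower [ 0.618 -0.284  0.121]
top BARdisk [ 0.724 -0.292  0.154]
top MASS [0.787 0.143 0.176]
top urn [0.582 0.149 0.278]
top stamp [ 0.733 -0.066  0.051]
top square_center [306. 276.] 0.73 [ 0.411 -0.242] [0.048 0.05 ] 72.2
top square_center [358. 298.] 0.73 [ 0.367 -0.377] [0.062 0.062] 4.7
top square_center [157. 280.] 0.59 [0.41  0.111] [0.05  0.049] 39.1
top square_center [210. 271.] 0.3 [ 0.425 -0.021] [0.098 0.049] 77.3
top long_center [210. 272.] 0.96 [ 0.424 -0.022] [0.097 0.047] 76.7
top warmer [285. 207.] 0.71 [ 0.593 -0.185] [0.124 0.29 ] 4.2
top lever_top [326. 212.] 0.51 [ 0.566 -0.289] [0.044 0.038] 5.4
side sq [ 0.409 -0.234  0.009]
side big [ 0.362 -0.365  0.011]
side long [ 0.421 -0.011  0.012]
side sqpock [ 0.583 -0.203  0.028]
side longpock [ 0.585 -0.104  0.025]
side lever [ 0.603 -0.256  0.055]
side urn [0.578 0.165 0.279]
side BARdisk [ 0.74  -0.27   0.171]
side MASS [0.78  0.167 0.171]
side square_center [321. 349.] 0.91 [0.41  0.118] [0.051 0.051] 39.8
side square_center [357. 204.] 0.82 [ 0.365 -0.371] [0.062 0.074] 10.3
side square_center [336. 234.] 0.68 [ 0.409 -0.234] [0.051 0.047] 72.0
side long_center [323. 300.] 0.6 [ 0.423 -0.014] [0.105 0.051] 76.5
side warmer [263. 223.] 0.78 [ 0.59  -0.235] [0.118 0.439] 8.5
side lever_top [282. 186.] 0.72 [ 0.563 -0.281] [0.043 0.045] 11.3
```

View pics/ct.png

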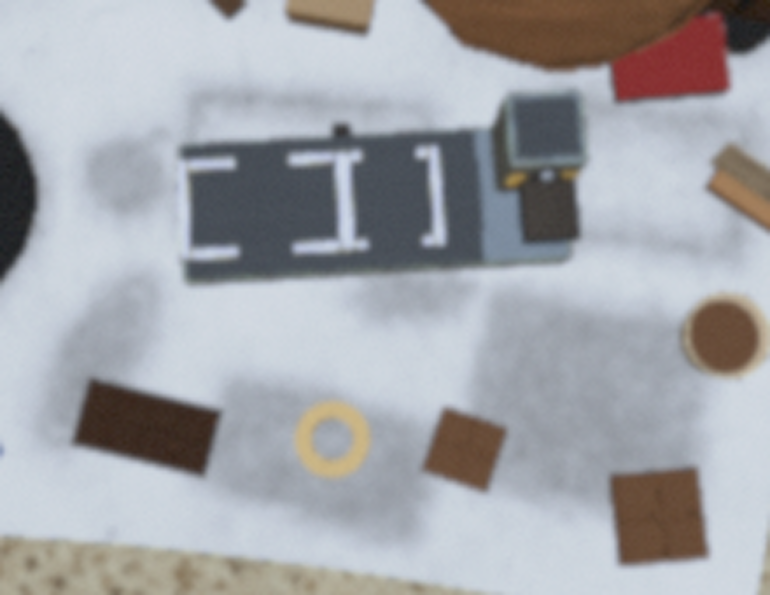

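View pics/cs.png

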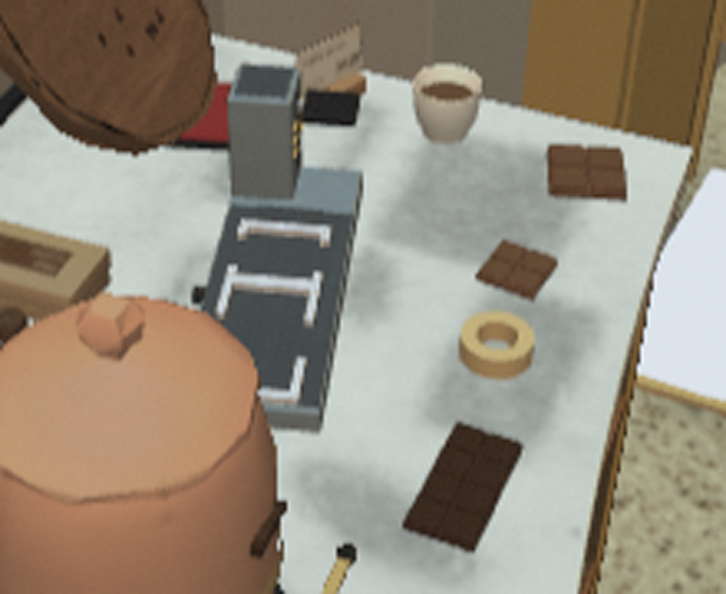

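The small brown piece measures about 48 x 50 mm and the other about 62 mm, so (303,278) is confirmed as the square. Next I'll refine the piece and rim geometry in the top view and check clearance under the BAR board.

```bash
python3 - <<'E'
from h import *
f=np.load("top0.npz");p=f["p"].astype(int);d=f["d"]
g=p.sum(2)/3
def rect(mask,z):
    n,l,s,c=cv2.connectedComponentsWithStats(mask.astype(np.uint8));k=1+s[1:,4].argmax()
    cs=max(cv2.findContours((l==k).astype(np.uint8),0,1)[0],key=len)[:,0]
    P=np.array([w("top",q,z=z)[:2] for q in cs]).astype(np.float32);ij=np.argwhere(l==k)[:,::-1].mean(0)
    print(np.round(cv2.minAreaRect(P)[0],4),np.round(cv2.minAreaRect(P)[1:][0],4),round(cv2.minAreaRect(P)[2],1),"centroid",w("top",ij,z=z).round(4))
yy,xx=np.mgrid[:420,:560]
box=lambda a,b,c,e:(xx>a)&(xx<b)&(yy>c)&(yy<e)
sat=p.max(2)-p.min(2)
rect(box(285,325,260,295)&(p[:,:,2]<110),.009)
rect(box(180,240,250,295)&(p[:,:,2]<110),.009)
C={k:w("top",v,z=.036)[:2] for k,v in dict(TL=(222.6,195.1),BL=(224.3,224.9),TR=(295.1,191.7),BR=(297.4,220.3)).items()}
for k in C:print(k,C[k].round(4))
print("widths",[round(float(np.linalg.norm(C[a]-C[b])),4) for a,b in(("TL","BL"),("TR","BR"),("TL","TR"),("BL","BR"))])
u=(C["TL"]+C["BL"]-C["TR"]-C["BR"]);u/=np.linalg.norm(u);c=sum(C.values())/4
print("yaw",np.degrees(np.arctan2(-u[0],u[1])),"sq",c-.057*u,"long",c+.033*u)
for n,x in(("sq",(282.3,206.2)),("long",(245.3,205.9))):print(n,w("top",x,z=.028).round(4))
print("lever",w("top",(325,209),z=.105).round(4))
# deck front edge line
for q in ((187,282),(570,262)): print("front edge",w("top",(q[0]/3.5+170,q[1]/3.5+150),z=.028).round(4))
for c in("top","side"):
    D=np.load(c+"0.npz")["d"];m=env.camera_model(c)
    V=np.array([w(c,(x,y),D[y,x]) for y in range(0,420,2) for x in range(0,560,2) if D[y,x]>0])
    for z0,z1 in((.07,.13),(.13,.2),(.2,.3),(.3,.6)):
        for a,b in((-.4,-.2),(-.2,0),(0,.25)):
            s=V[(V[:,1]>a)&(V[:,1]<b)&(V[:,2]>z0)&(V[:,2]<z1)&(V[:,0]>.3)]
            if len(s):print(c,(z0,z1),(a,b),"minx",s[s[:,0].argmin()].round(3),len(s))
E
```

```text
[ 0.4116 -0.2422] [0.0454 0.0454] 69.9 centroid [ 0.4114 -0.2421  0.009 ]
[ 0.4252 -0.0206] [0.0941 0.0446] 76.6 centroid [ 0.4249 -0.0205  0.009 ]
TL [ 0.6096 -0.0447]
BL [ 0.5362 -0.0512]
TR [ 0.6205 -0.2223]
BR [ 0.5495 -0.228 ]
widths [0.0737, 0.0712, 0.1779, 0.1773]
yaw 3.9117147905162097 sq [ 0.58282088 -0.19342845] long [ 0.57668115 -0.10363812]
sq [ 0.5853 -0.1913  0.028 ]
long [ 0.5849 -0.1002  0.028 ]
lever [ 0.5662 -0.2857  0.105 ]
front edge [ 0.5233 -0.0486  0.028 ]
front edge [ 0.5404 -0.3157  0.028 ]Traceback (most recent call last):
  File "<stdin>", line 25, in <module>
  File "h.py", line 5, in w
    m=env.camera_model(cam);K=[m[k] for k in("fx","fy","cx","cy")]
ValueError: time passes only in moves, steps and waits
```

```bash
cat > go.py <<'E'
import sys,json
from h import *
s=env.read_state();R=Rot.from_euler("xyz",s["eef_rot"],degrees=True)
print(s["time"],s["position"].round(4),s["eef_rot"].round(1),round(s["grip_width"],4),s["force"].round(1))
for t in json.loads(sys.argv[1]):
    v=R.inv().apply(np.array(t[:3])-s["position"])*100
    q=(R.inv()*Rot.from_euler("xyz",[180,0,t[3]],degrees=True)).as_rotvec()
    print(t,v.round(2),q.round(3))
E
python3 go.py '[[0.36,0.12,0.22,115],[0.411,-0.242,0.12,71]]'
python3 - <<'E'
from h import *
for c in("top","side"):
    D=np.load(c+"0.npz")["d"];m=env.camera_model(c)
    y,x=np.mgrid[:420:2,:560:2];e=D[::2,::2]
    r=np.stack([(x-m["cx"])/m["fx"]*e,-(y-m["cy"])/m["fy"]*e,-e],-1)[e>0]
    V=Rot.from_euler("xyz",m["rotation"],degrees=True).apply(r)+m["xyz"]
    for z0,z1 in((.07,.13),(.13,.2),(.2,.3),(.3,.6)):
        for a,b in((-.4,-.2),(-.2,0),(0,.25)):
            s=V[(V[:,1]>a)&(V[:,1]<b)&(V[:,2]>z0)&(V[:,2]<z1)&(V[:,0]>.3)]
            if len(s):print(c,(z0,z1),(a,b),"minx",s[s[:,0].argmin()].round(3),len(s))
E
```

```text
1.1 [0.1675 0.4976 0.2313] [180.    0.  161.4] 0.085 [0.  0.4 0.4]
[0.36, 0.12, 0.22, 115] [-30.29 -29.64   1.13] [ 0.   -0.    0.81]
[0.411, -0.242, 0.12, 71] [-46.68 -62.32  11.13] [ 0.    -0.     1.578]
top (0.07, 0.13) (-0.4, -0.2) minx [ 0.546 -0.283  0.104] 683
top (0.07, 0.13) (-0.2, 0) minx [ 0.713 -0.196  0.121] 277
top (0.07, 0.13) (0, 0.25) minx [0.453 0.176 0.077] 771
top (0.13, 0.2) (-0.4, -0.2) minx [ 0.693 -0.371  0.133] 1233
top (0.13, 0.2) (-0.2, 0) minx [ 0.719 -0.195  0.131] 615
top (0.13, 0.2) (0, 0.25) minx [0.504 0.155 0.154] 1637
top (0.2, 0.3) (-0.4, -0.2) minx [ 0.75  -0.391  0.2  ] 1432
top (0.2, 0.3) (-0.2, 0) minx [ 0.781 -0.192  0.202] 763
top (0.2, 0.3) (0, 0.25) minx [0.517 0.158 0.209] 2694
top (0.3, 0.6) (-0.4, -0.2) minx [ 0.866 -0.398  0.321] 839
top (0.3, 0.6) (-0.2, 0) minx [ 0.896 -0.199  0.355] 386
top (0.3, 0.6) (0, 0.25) minx [0.916 0.    0.312] 151
side (0.07, 0.13) (-0.4, -0.2) minx [ 0.542 -0.288  0.1  ] 593
side (0.07, 0.13) (-0.2, 0) minx [ 0.706 -0.197  0.121] 217
side (0.07, 0.13) (0, 0.25) minx [0.45  0.176 0.072] 1442
side (0.13, 0.2) (-0.4, -0.2) minx [ 0.688 -0.373  0.134] 687
side (0.13, 0.2) (-0.2, 0) minx [ 0.717 -0.19   0.131] 611
side (0.13, 0.2) (0, 0.25) minx [0.502 0.155 0.159] 2553
side (0.2, 0.3) (-0.4, -0.2) minx [ 0.744 -0.394  0.2  ] 842
side (0.2, 0.3) (-0.2, 0) minx [ 0.78  -0.198  0.205] 725
side (0.2, 0.3) (0, 0.25) minx [0.513 0.161 0.201] 3466
side (0.3, 0.6) (-0.4, -0.2) minx [ 0.863 -0.4    0.453] 1376
side (0.3, 0.6) (-0.2, 0) minx [ 0.893 -0.2    0.367] 2652
side (0.3, 0.6) (0, 0.25) minx [0.913 0.004 0.552] 2124
```

```bash
R1='1';python3 -m handwheel '[[-30.3,-29.6,1.1,0,0,0.81],[-30.3,-29.6,1.1,0,0,0.81],[-30.3,-29.6,1.1,0,0,0.81],[-30.3,-29.6,1.1,0,0,0.81],[-30.3,-29.6,1.1,0,0,0.81],[-30.3,-29.6,1.1,0,0,0.81],[-30.3,-29.6,1.1,0,0,0.81],[-30.3,-29.6,1.1,0,0,0.81]]' 0 && python3 go.py '[[0.411,-0.242,0.12,71]]'
```

```text
time: 1.9
position: [0.35, 0.1397, 0.2212]
eef_rot: [179.9, 0.0, 115.0]
force: [0.9, 0.7, 0.5]
grip_width: 0.0854
finger_force: 0.0
1.9 [0.35   0.1397 0.2212] [179.9   0.  115. ] 0.0854 [0.9 0.7 0.5]
[0.411, -0.242, 0.12, 71] [-37.17 -10.61  10.12] [ 0.001 -0.     0.768]
```

```bash
python3 -m handwheel '[[-37.2,-10.6,8,0,0,0.77],[-37.2,-10.6,8,0,0,0.77],[-37.2,-10.6,8,0,0,0.77],[-37.2,-10.6,8,0,0,0.77],[-37.2,-10.6,8,0,0,0.77],[-37.2,-10.6,8,0,0,0.77],[-37.2,-10.6,10,0,0,0.77],[-37.2,-10.6,10,0,0,0.77]]' 0 && python3 -m handwheel '[[0,0,0,0,0,0],[0,0,0,0,0,0]]' && python3 go.py '[[0.4115,-0.242,0.05,71],[0.4115,-0.242,0.001,71]]'
```

```text
time: 2.7
position: [0.4105, -0.242, 0.1209]
eef_rot: [179.9, 0.0, 70.8]
force: [0.8, 0.4, -0.2]
grip_width: 0.0857
finger_force: 0.0
time: 2.9
position: [0.4098, -0.2401, 0.1205]
eef_rot: [-179.9, -0.1, 70.7]
force: [-0.5, 0.5, -0.2]
grip_width: 0.0854
finger_force: 0.0
2.9 [ 0.4098 -0.2401  0.1205] [-1.799e+02 -1.000e-01  7.070e+01] 0.0854 [-0.5  0.5 -0.2]
[0.4115, -0.242, 0.05, 71] [-0.13  0.24  7.05] [-0.002 -0.001 -0.005]
[0.4115, -0.242, 0.001, 71] [-0.14  0.25 11.95] [-0.002 -0.001 -0.005]
```

```bash
python3 -m handwheel '[[-0.1,0.2,5,0,0,0],[-0.1,0.2,9,0,0,0],[-0.1,0.2,9,0,0,0]]' 0 && python3 - <<'E'
from h import *
p,_=env.snapshot("side");c=p[150:290,250:430];cv2.imwrite("pics/s1.png",cv2.resize(c[:,:,::-1],None,fx=4,fy=4,interpolation=2))
E
python3 go.py '[[0.4115,-0.242,0.001,71]]'
```

```text
time: 3.2
position: [0.4094, -0.2378, 0.0282]
eef_rot: [-179.5, -0.2, 70.9]
force: [0.3, 0.5, -0.0]
grip_width: 0.0851
finger_force: 0.0
3.25 [ 0.4109 -0.2392  0.0306] [-1.798e+02 -1.000e-01  7.090e+01] 0.0854 [ 0.  -0.1  0.4]
[0.4115, -0.242, 0.001, 71] [-0.25  0.16  2.96] [-0.004 -0.002 -0.001]
```

View pics/s1.png

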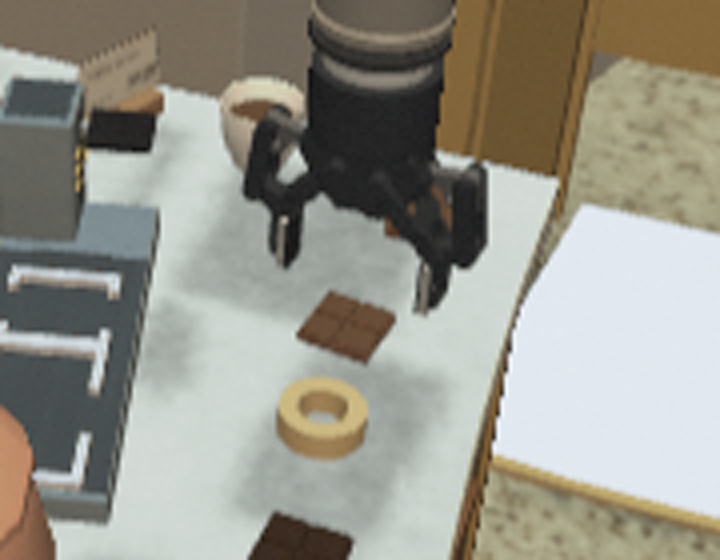

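```bash
python3 - <<'E'
from h import *
for q in((285,265),(425,311),(355,287)):print(w("side",(q[0]/4+250,q[1]/4+150),z=.043).round(3))
q=(347,327);print("piece",w("side",(q[0]/4+250,q[1]/4+150),z=.01).round(3))
E
```

```text
[ 0.45  -0.246  0.043]
[ 0.362 -0.218  0.043]
[ 0.405 -0.233  0.043]
piece [ 0.408 -0.234  0.01 ]
```

```bash
python3 -m handwheel '[[-0.1,0.1,1.5,0,0,0],[-0.1,0.1,2.6,0,0,0],[-0.1,0.1,3.0,0,0,0],[-0.1,0.1,3.0,0,0,0]]' 0 && python3 -m handwheel '[[0,0,0,0,0,0],[0,0,0,0,0,0],[0,0,0,0,0,0],[0,0,0,0,0,0],[0,0,0,0,0,0],[0,0,0,0,0,0],[0,0,0,0,0,0],[0,0,0,0,0,0]]' 1 25
```

```text
time: 3.65
position: [0.4128, -0.2424, 0.002]
eef_rot: [180.0, 0.0, 70.9]
force: [-0.2, 0.5, 0.2]
grip_width: 0.0855
finger_force: 0.0
time: 4.45
position: [0.4128, -0.2427, 0.002]
eef_rot: [179.9, 0.0, 70.9]
force: [0.3, 1.8, 4.7]
grip_width: 0.047
finger_force: 25.2
```

```bash
python3 -m handwheel '[[0,0,-5,0,0,0],[0,0,-9,0,0,0],[0,0,-9,0,0,0]]' && python3 go.py '[[0.582,-0.192,0.08,93.8]]'
```

```text
time: 4.75
position: [0.415, -0.2445, 0.096]
eef_rot: [179.5, 0.2, 70.9]
force: [0.0, 0.0, -0.9]
grip_width: 0.0475
finger_force: 26.5
4.75 [ 0.415  -0.2445  0.096 ] [179.5   0.2  70.9] 0.0475 [ 0.   0.  -0.9]
[0.582, -0.192, 0.08, 93.8] [10.44 14.04  1.69] [ 0.008  0.005 -0.4  ]
```

```bash
python3 -m handwheel '[[10.2,14.4,1.2,0,0,-0.4],[10.2,14.4,1.2,0,0,-0.4],[10.2,14.4,1.2,0,0,-0.4],[10.2,14.4,1.2,0,0,-0.4],[10.2,14.4,1.2,0,0,-0.4],[10.2,14.4,1.2,0,0,-0.4]]' && python3 - <<'E'
from h import *
for c in("top","side"):
    p,_=env.snapshot(c);cv2.imwrite(f"pics/{c}2.png",p[:,:,::-1])
a=cv2.imread("pics/side2.png")[150:290,190:330];b=cv2.imread("pics/top2.png")[150:250,215:345]
a=cv2.resize(a,(400,400),interpolation=2);b=cv2.resize(b,(390,300),interpolation=2)
o=np.zeros((400,790,3),np.uint8);o[:,:400]=a;o[:300,400:]=b;cv2.imwrite("pics/c2.png",o)
E
python3 go.py '[[0.582,-0.192,0.05,93.8],[0.582,-0.192,0.031,93.8]]'
```

```text
time: 5.35
position: [0.5813, -0.1928, 0.0782]
eef_rot: [-179.9, -0.1, 93.8]
force: [-0.8, -0.8, -0.8]
grip_width: 0.0469
finger_force: 26.5
5.45 [ 0.5807 -0.1935  0.0789] [-179.9   -0.    93.7] 0.0473 [ 0.3 -0.  -1.4]
[0.582, -0.192, 0.05, 93.8] [0.14 0.14 2.89] [-0.001 -0.001 -0.001]
[0.582, -0.192, 0.031, 93.8] [0.14 0.15 4.79] [-0.001 -0.001 -0.001]
```

View pics/c2.png

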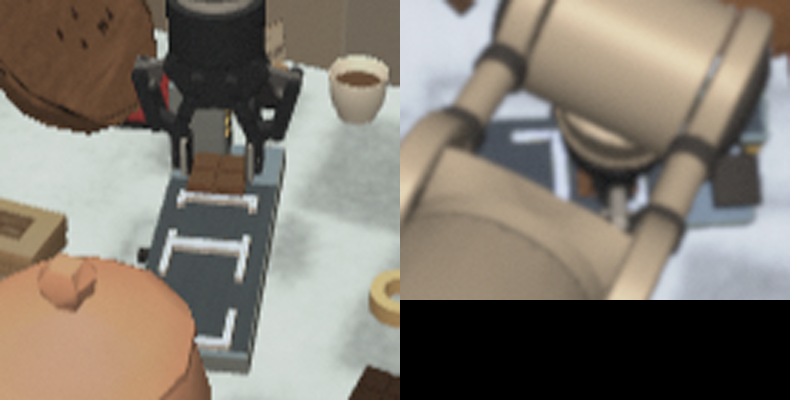

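```bash
python3 - <<'E'
from h import *
k=140/400
for n,z,q in(("TL",.087,(195,153)),("TR",.087,(246,157)),("BL",.087,(190,185)),("BR",.087,(246,187)),("midL",.036,(167,239)),("midR",.036,(250,242)),("rightL",.036,(180,196)),("rightR",.036,(256,203))):
    print(n,w("side",(q[0]*k+190,q[1]*k+150),z=z).round(4))
p=cv2.imread("pics/side2.png")[195:250,235:305];cv2.imwrite("pics/c3.png",cv2.resize(p,None,fx=10,fy=10,interpolation=2))
E
```

```text
TL [ 0.6012 -0.2098  0.087 ]
TR [ 0.5578 -0.2127  0.087 ]
BL [ 0.5953 -0.166   0.087 ]
BR [ 0.5498 -0.1723  0.087 ]
midL [ 0.6136 -0.1541  0.036 ]
midR [ 0.5447 -0.1639  0.036 ]
rightL [ 0.6165 -0.2127  0.036 ]
rightR [ 0.5496 -0.216   0.036 ]
```

View pics/c3.png

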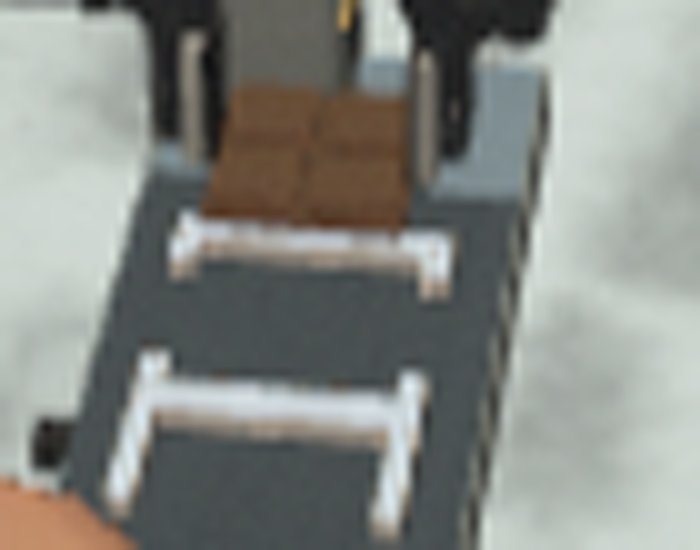

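```bash
python3 - <<'E'
from h import *
def f(z,*Q):
    P=np.array([w("side",(q[0]/10+234.5,q[1]/10+194.5),z=z)[:2] for q in Q]);return P
P=f(.087,(232,85),(410,97),(405,212),(205,198));print("piece",P.round(4).tolist(),P.mean(0))
A=f(.036,(183,213),(452,236),(428,374),(140,352));print("outer",A.round(4).tolist(),A.mean(0))
B=f(.036,(202,237),(425,252),(395,387),(165,378));print("inner ends",B.round(4).tolist(),B.mean(0))
E
```

```text
piece [[0.603, -0.2117], [0.5598, -0.2154], [0.5521, -0.1709], [0.5991, -0.167]] [ 0.57850595 -0.19123893]
outer [[0.6197, -0.2236], [0.5515, -0.2277], [0.5471, -0.174], [0.6171, -0.1685]] [ 0.58384914 -0.19843735]
inner ends [[0.6127, -0.2151], [0.5569, -0.2201], [0.554, -0.1677], [0.6088, -0.1602]] [ 0.58310187 -0.19074452]
```

```bash
python3 -m handwheel '[[0.05,0.35,0,0,0,0],[0.05,0.35,2.5,0,0,0],[0.05,0.35,3.8,0,0,0],[0.05,0.35,4.5,0,0,0],[0.05,0.35,4.8,0,0,0],[0.05,0.35,4.8,0,0,0]]' && python3 - <<'E'
from h import *
p,_=env.snapshot("side");cv2.imwrite("pics/c4.png",cv2.resize(p[195:260,225:305,::-1],None,fx=8,fy=8,interpolation=2))
E
```

```text
time: 6.05
position: [0.5854, -0.1927, 0.0312]
eef_rot: [-180.0, -0.0, 93.8]
force: [-0.0, -0.0, 0.6]
grip_width: 0.0469
finger_force: 26.5
```

View pics/c4.png

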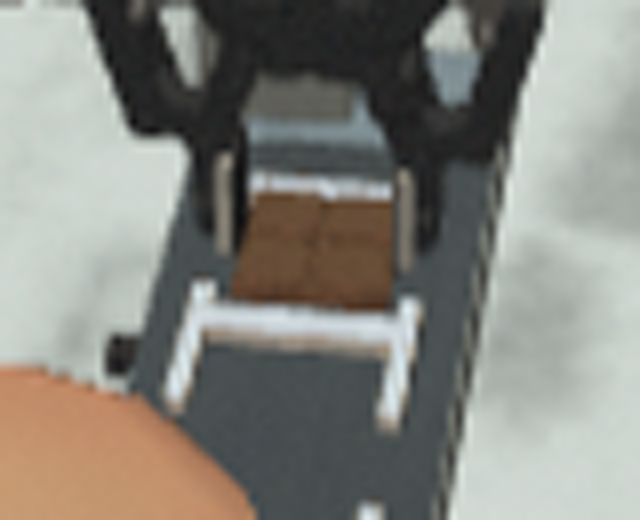

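```bash
python3 -m handwheel '[[0,0.25,0,0,0,0],[0,0.25,0.1,0,0,0],[0,0.25,0.2,0,0,0],[0,0.25,0.2,0,0,0]]' && python3 -m handwheel '[[0,0,0,0,0,0],[0,0,0,0,0,0],[0,0,0,0,0,0],[0,0,0,0,0,0],[0,0,0,0,0,0]]' 0.25 && python3 -m handwheel '[[0,0,-3,0,0,0],[0,0,-8,0,0,0],[0,0,-10,0,0,0],[0,0,-10,0,0,0]]' && python3 go.py '[[0.4249,-0.0205,0.11,76.6]]'
```

```text
time: 6.5
position: [0.5884, -0.1925, 0.0301]
eef_rot: [179.9, 0.0, 93.8]
force: [-0.8, 0.6, 4.2]
grip_width: 0.0472
finger_force: 26.9
time: 7.0
position: [0.5879, -0.1924, 0.0291]
eef_rot: [-180.0, -0.0, 93.8]
force: [-0.7, 0.8, 0.1]
grip_width: 0.0639
finger_force: 0.0
time: 7.4
position: [0.5899, -0.1933, 0.1334]
eef_rot: [179.6, 0.2, 93.8]
force: [-0.7, -0.1, -0.4]
grip_width: 0.064
finger_force: 0.0
7.4 [ 0.5899 -0.1933  0.1334] [179.6   0.2  93.8] 0.064 [-0.7 -0.1 -0.4]
[0.4249, -0.0205, 0.11, 76.6] [ 18.34 -15.34   2.17] [0.007 0.003 0.3  ]
```

```bash
python3 -m handwheel '[[18.3,-15.2,2,0,0,0.3],[18.3,-15.2,2,0,0,0.3],[18.3,-15.2,2,0,0,0.3],[18.3,-15.2,2,0,0,0.3],[18.3,-15.2,2,0,0,0.3],[18.3,-15.2,2,0,0,0.3],[18.3,-15.2,2,0,0,0.3]]' 0 && python3 go.py '[[0.4265,-0.0205,0.03,76.6],[0.4265,-0.0205,0.002,76.6]]'
```

```text
time: 8.1
position: [0.4238, -0.0194, 0.1089]
eef_rot: [-180.0, 0.0, 76.7]
force: [0.5, 0.1, 0.1]
grip_width: 0.0855
finger_force: 0.0
8.1 [ 0.4238 -0.0194  0.1089] [-180.     0.    76.7] 0.0855 [0.5 0.1 0.1]
[0.4265, -0.0205, 0.03, 76.6] [-0.04  0.29  7.89] [-0.     0.     0.001]
[0.4265, -0.0205, 0.002, 76.6] [-0.04  0.29 10.69] [-0.     0.     0.001]
```

```bash
python3 - <<'E'
from h import *
p,_=env.snapshot("side");np.save("side5.npy",p);cv2.imwrite("pics/c5.png",np.hstack([cv2.resize(p[195:265,225:305,::-1],(400,350),interpolation=2),cv2.resize(p[220:340,240:377,::-1],(400,350),interpolation=2)]))
E
```

```text
(no output)
```

View pics/c5.png

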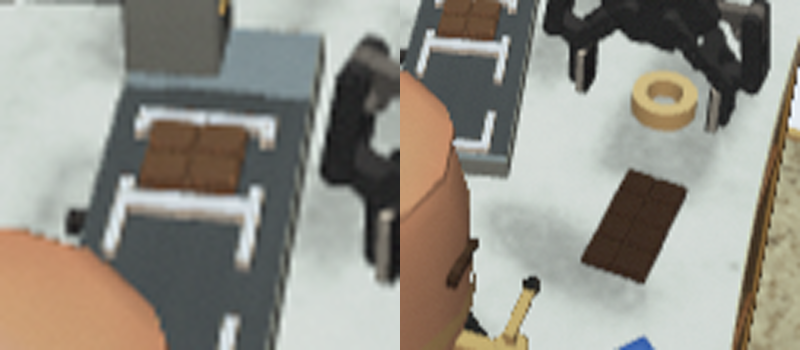

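The square piece lies flat inside its pocket (left part, about (195,155)), and the bar is free under the gripper. Next is the bar.

```bash
python3 -m handwheel '[[0,0.2,4,0,0,0],[0,0.2,8,0,0,0],[0,0.2,9.7,0,0,0],[0,0.2,10.5,0,0,0],[0,0.2,10.7,0,0,0],[0,0.2,10.7,0,0,0]]' 0 && python3 -m handwheel '[[0,0,0,0,0,0],[0,0,0,0,0,0],[0,0,0,0,0,0],[0,0,0,0,0,0],[0,0,0,0,0,0],[0,0,0,0,0,0],[0,0,0,0,0,0]]' 1 30 && python3 -m handwheel '[[0,0,-3,0,0,0],[0,0,-7,0,0,0],[0,0,-8,0,0,0],[0,0,-8,0,0,0]]' && python3 go.py '[[0.581,-0.1028,0.075,93.8]]'
```

```text
time: 8.75
position: [0.427, -0.0208, 0.0025]
eef_rot: [179.9, -0.0, 76.6]
force: [-0.0, 0.2, -0.6]
grip_width: 0.0852
finger_force: 0.0
time: 9.45
position: [0.4267, -0.0204, 0.0032]
eef_rot: [179.9, -0.0, 76.6]
force: [-1.9, 0.2, 7.9]
grip_width: 0.0467
finger_force: 29.7
time: 9.85
position: [0.4273, -0.0205, 0.0839]
eef_rot: [179.7, -0.0, 76.6]
force: [0.3, -0.6, -0.7]
grip_width: 0.0463
finger_force: 31.6
9.85 [ 0.4273 -0.0205  0.0839] [179.7  -0.   76.6] 0.0463 [ 0.3 -0.6 -0.7]
[0.581, -0.1028, 0.075, 93.8] [-4.45 16.86  0.97] [ 0.005  0.001 -0.3  ]
```

```bash
python3 -m handwheel '[[-4.4,16.8,0.9,0,0,-0.3],[-4.4,16.8,0.9,0,0,-0.3],[-4.4,16.8,0.9,0,0,-0.3],[-4.4,16.8,0.9,0,0,-0.3],[-4.4,16.8,0.9,0,0,-0.3],[-4.4,16.8,0.9,0,0,-0.3]]' && python3 -m handwheel '[[0,0,0,0,0,0],[0,0,0,0,0,0]]' && python3 go.py '[[0.5805,-0.1028,0.045,93.8],[0.5805,-0.1028,0.034,93.8]]' && python3 - <<'E'
from h import *
for c in("side","top"):
    p,_=env.snapshot(c);np.save(c+"6.npy",p)
    for r in env.masks_of(c,"long_center")[:2]:
        m=r["region"].astype(np.uint8);cs=max(cv2.findContours(m,0,2)[0],key=len)[:,0]
        P=np.array([w(c,q,z=.083)[:2] for q in cv2.convexHull(cs)[:,0]]).astype(np.float32);R=cv2.minAreaRect(P)
        print(c,r["centre"],round(r["conf"],2),np.round(R[0],4),np.round(R[1],4),R[2])
E
```

```text
time: 10.45
position: [0.578, -0.1017, 0.0711]
eef_rot: [-179.8, -0.1, 93.8]
force: [0.3, 0.1, -0.6]
grip_width: 0.0469
finger_force: 31.6
time: 10.65
position: [0.5784, -0.1014, 0.073]
eef_rot: [-179.9, -0.0, 93.8]
force: [0.1, 0.1, -1.0]
grip_width: 0.0467
finger_force: 31.6
10.65 [ 0.5784 -0.1014  0.073 ] [-179.9   -0.    93.8] 0.0467 [ 0.1  0.1 -1. ]
[0.5805, -0.1028, 0.045, 93.8] [-0.16  0.21  2.8 ] [-0.001 -0.001  0.   ]
[0.5805, -0.1028, 0.034, 93.8] [-0.16  0.21  3.9 ] [-0.001 -0.001  0.   ]
side [259.4, 242.2] 0.61 [ 0.5745 -0.0908] [0.047  0.1038] 6.651675224304199
top [230.2, 210.4] 0.62 [ 0.5659 -0.1415] [0.0188 0.0162] 0.8359841704368591
```

```bash
python3 -m handwheel '[[-0.2,0.2,1,0,0,0],[-0.2,0.2,2.6,0,0,0],[-0.2,0.2,3.5,0,0,0],[-0.2,0.2,3.9,0,0,0],[-0.2,0.2,4.1,0,0,0],[-0.2,0.2,4.2,0,0,0]]' && python3 - <<'E'
from h import *
p,_=env.snapshot("side");cv2.imwrite("pics/c7.png",np.hstack([cv2.resize(p[195:285,225:305,::-1],(480,540),interpolation=2)]))
E
```

```text
time: 11.45
position: [0.5814, -0.1038, 0.0313]
eef_rot: [-180.0, -0.0, 93.8]
force: [-2.5, 0.3, 4.8]
grip_width: 0.0464
finger_force: 32.1
```

```bash
python3 -m handwheel '[[0,0,0,0,0,0],[0,0,0,0,0,0],[0,0,0,0,0,0],[0,0,0,0,0,0],[0,0,0,0,0,0]]' 0.25 && python3 -m handwheel '[[0,0,-3,0,0,0],[0,0,-8,0,0,0],[0,0,-12,0,0,0],[0,0,-13,0,0,0],[0,0,-13,0,0,0]]' && python3 -m handwheel '[[-4,-20,0,0,0,0],[-4,-20,0,0,0,0],[-4,-20,0,0,0,0],[-4,-20,0,0,0,0],[-4,-20,0,0,0,0]]' 1 && python3 - <<'E'
from h import *
for c in("top","side"):
    p,d=env.snapshot(c);cv2.imwrite(f"pics/{c}8.png",p[:,:,::-1])
    m=env.camera_model(c);y,x=np.mgrid[:420,:560]
    r=np.stack([(x-m["cx"])/m["fx"]*d,-(y-m["cy"])/m["fy"]*d,-d],-1)
    V=Rot.from_euler("xyz",m["rotation"],degrees=True).apply(r.reshape(-1,3))+m["xyz"]
    t=np.radians(3.8);u=np.array([-np.sin(t),np.cos(t)]);n=np.array([np.cos(t),np.sin(t)])
    for nm,o,h in(("sq",(.586,-.1925),24),("long",(.5805,-.1028),48)):
        q=(V[:,:2]-o);a=q@n*1e3;b=q@u*1e3
        for lo,hi in((-h-4,-h+10),(-h+10,-5),(-5,h-10),(h-10,h+4)):
            for s0,s1 in((-18,0),(0,18)):
                s=(b>lo)&(b<hi)&(a>s0)&(a<s1)&(d.ravel()>0);print(c,nm,(lo,hi),(s0,s1),np.median(V[s,2]).round(4),s.sum(),end=" | ")
        print()
p=np.hstack([cv2.resize(cv2.imread("pics/side8.png")[185:285,225:315],(432,480),interpolation=2),cv2.resize(cv2.imread("pics/top8.png")[170:250,210:270],(360,480),interpolation=2)])
cv2.imwrite("pics/c8.png",p)
E
```

```text
time: 12.0
position: [0.5816, -0.104, 0.0314]
eef_rot: [180.0, 0.0, 93.8]
force: [-0.4, -0.1, 0.4]
grip_width: 0.0638
finger_force: 0.0
time: 12.5
position: [0.5824, -0.1042, 0.1632]
eef_rot: [179.8, 0.1, 93.8]
force: [0.2, 0.5, -0.2]
grip_width: 0.0639
finger_force: 0.0
time: 13.0
position: [0.3785, -0.156, 0.159]
eef_rot: [-179.6, -0.2, 93.6]
force: [0.2, 1.0, 0.6]
grip_width: 0.0003
finger_force: 0.0
top sq (-28, -14) (-18, 0) 0.0343 41 | top sq (-28, -14) (0, 18) 0.0352 41 | top sq (-14, -5) (-18, 0) 0.0368 24 | top sq (-14, -5) (0, 18) 0.0355 28 | top sq (-5, 14) (-18, 0) 0.0353 54 | top sq (-5, 14) (0, 18) 0.0352 53 | top sq (14, 28) (-18, 0) 0.0337 44 | top sq (14, 28) (0, 18) 0.0337 39 | 
top long (-52, -38) (-18, 0) 0.0351 41 | top long (-52, -38) (0, 18) 0.0347 45 | top long (-38, -5) (-18, 0) 0.0354 95 | top long (-38, -5) (0, 18) 0.0352 97 | top long (-5, 38) (-18, 0) 0.0355 125 | top long (-5, 38) (0, 18) 0.0353 131 | top long (38, 52) (-18, 0) 0.0336 36 | top long (38, 52) (0, 18) 0.0337 43 | 
side sq (-28, -14) (-18, 0) 0.0384 21 | side sq (-28, -14) (0, 18) 0.0372 23 | side sq (-14, -5) (-18, 0) 0.0385 17 | side sq (-14, -5) (0, 18) 0.0376 17 | side sq (-5, 14) (-18, 0) 0.038 33 | side sq (-5, 14) (0, 18) 0.038 35 | side sq (14, 28) (-18, 0) 0.0359 44 | side sq (14, 28) (0, 18) 0.0375 43 | 
side long (-52, -38) (-18, 0) 0.0374 25 | side long (-52, -38) (0, 18) 0.0382 26 | side long (-38, -5) (-18, 0) 0.038 71 | side long (-38, -5) (0, 18) 0.038 71 | side long (-5, 38) (-18, 0) 0.0376 96 | side long (-5, 38) (0, 18) 0.0384 51 | side long (38, 52) (-18, 0) 0.0371 24 | side long (38, 52) (0, 18) nan 0 |
  return _methods._mean(a, axis=axis, dtype=dtype,
  ret = ret.dtype.type(ret / rcount)
```

View pics/c8.png

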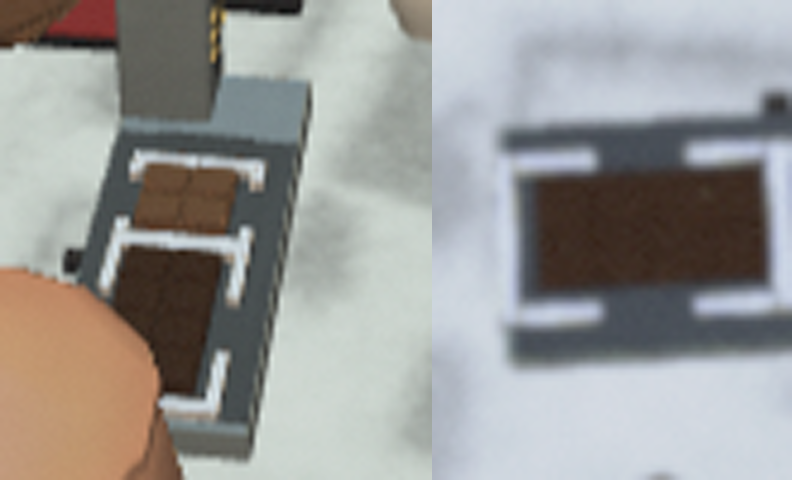

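Both pieces lie level, their tops at 38 mm in the side view, which puts them on the 28 mm floor. Next is the lever, with the tool turned so its slim side faces the tower.

```bash
python3 -m handwheel '[[0,0,0,0,0,0.5],[0,0,0,0,0,1.0],[0,0,0,0,0,1.0],[0,0,0,0,0,1.0],[0,0,0,0,0,1.57],[0,0,0,0,0,1.57],[0,0,0,0,0,1.57],[0,0,0,0,0,1.57]]' 1 && python3 -m handwheel '[[0,0,0,0,0,0.47],[0,0,0,0,0,0.47],[0,0,0,0,0,0.47],[0,0,0,0,0,0.47]]' && python3 go.py '[[0.566,-0.286,0.135,3.8]]'
```

```text
time: 13.9
position: [0.3857, -0.1567, 0.1603]
eef_rot: [-179.9, 0.0, 24.7]
force: [-0.0, 0.2, -0.4]
grip_width: -0.0001
finger_force: 0.0
time: 14.3
position: [0.3856, -0.1567, 0.1604]
eef_rot: [-180.0, 0.0, -2.0]
force: [-0.9, -0.2, 0.6]
grip_width: 0.0002
finger_force: 0.0
14.3 [ 0.3856 -0.1567  0.1604] [-180.    0.   -2.] 0.0002 [-0.9 -0.2  0.6]
[0.566, -0.286, 0.135, 3.8] [18.48 12.31  2.52] [-0.001  0.001 -0.1  ]
```

```bash
python3 -m handwheel '[[18.5,12.3,2.5,0,0,-0.1],[18.5,12.3,2.5,0,0,-0.1],[18.5,12.3,2.5,0,0,-0.1],[18.5,12.3,2.5,0,0,-0.1],[18.5,12.3,2.5,0,0,-0.1],[18.5,12.3,2.5,0,0,-0.1],[18.5,12.3,2.5,0,0,-0.1]]' && python3 -m handwheel '[[0,0,1,0,0,0],[0,0,2,0,0,0],[0,0,2.6,0,0,0],[0,0,2.6,0,0,0]]' && python3 -m handwheel '[[0,0,0.3,0,0,0],[0,0,0.3,0,0,0]]' && python3 - <<'E'
from h import *
print(env.read_state()["position"],env.read_state()["force"])
for c in("side","top"):
    p,d=env.snapshot(c);np.savez(c+"9.npz",p=p,d=d);cv2.imwrite(f"pics/{c}9.png",p[:,:,::-1])
    for r in env.pinpoint(c,"lever_top")[:2]:print(c,r["centre"],round(r["conf"],2),w(c,r["centre"],z=.103).round(4))
E
```

```text
time: 15.0
position: [0.5654, -0.2854, 0.1346]
eef_rot: [-179.9, 0.1, 4.0]
force: [-0.8, 0.4, -0.0]
grip_width: 0.0001
finger_force: 0.0
time: 15.4
position: [0.5645, -0.2854, 0.109]
eef_rot: [-179.9, 0.1, 3.8]
force: [0.1, -0.7, -0.2]
grip_width: -0.0
finger_force: 0.0
time: 15.6
position: [0.5653, -0.2861, 0.1072]
eef_rot: [-180.0, -0.0, 3.8]
force: [0.2, -0.0, 0.3]
grip_width: 0.0003
finger_force: 0.0
[ 0.56528777 -0.28611672  0.10719993] [ 0.16387613 -0.01024598  0.3426925 ]
side [256.3, 252.6] 0.69 [ 0.5616 -0.0225  0.103 ]
side [243.7, 187.2] 0.64 [ 0.6467 -0.2482  0.103 ]
top [281.5, 205.7] 0.24 [ 0.5729 -0.1871  0.103 ]
```

```bash
for i in 1; do python3 -m handwheel '[[0,0,0.1,0,0,0],[0,0,0.1,0,0,0]]'; python3 -m handwheel '[[0,0,0.2,0,0,0],[0,0,0.2,0,0,0]]';python3 -m handwheel '[[0,0,0.2,0,0,0],[0,0,0.2,0,0,0]]';python3 -m handwheel '[[0,0,0.2,0,0,0],[0,0,0.2,0,0,0]]';python3 -m handwheel '[[0,0,0.2,0,0,0],[0,0,0.2,0,0,0]]'; done | grep -E "posi|force: \["
```

```text
position: [0.5654, -0.2861, 0.1062]
force: [0.0, 0.1, -0.7]
position: [0.5656, -0.2862, 0.1047]
force: [-0.3, 0.3, 4.7]
position: [0.5655, -0.2862, 0.1032]
force: [-1.9, 0.2, 7.5]
position: [0.5655, -0.2862, 0.1011]
force: [-0.6, 1.0, 6.5]
position: [0.5655, -0.2862, 0.099]
force: [-2.0, 1.1, 4.1]
```

```bash
{ python3 -m handwheel '[[0,0,0.2,0,0,0],[0,0,0.2,0,0,0]]'; python3 -m handwheel '[[0,0,0.2,0,0,0],[0,0,0.2,0,0,0]]';python3 -m handwheel '[[0,0,0.2,0,0,0],[0,0,0.2,0,0,0]]';python3 -m handwheel '[[0,0,0.2,0,0,0],[0,0,0.2,0,0,0]]';python3 -m handwheel '[[0,0,0.2,0,0,0],[0,0,0.2,0,0,0]]';python3 -m handwheel '[[0,0,0.2,0,0,0],[0,0,0.2,0,0,0]]';python3 -m handwheel '[[0,0,0.2,0,0,0],[0,0,0.2,0,0,0]]';python3 -m handwheel '[[0,0,0.2,0,0,0],[0,0,0.2,0,0,0]]';python3 -m handwheel '[[0,0,0.2,0,0,0],[0,0,0.2,0,0,0]]';python3 -m handwheel '[[0,0,0.2,0,0,0],[0,0,0.2,0,0,0]]';python3 -m handwheel '[[0,0,0.2,0,0,0],[0,0,0.2,0,0,0]]';python3 -m handwheel '[[0,0,0.2,0,0,0],[0,0,0.2,0,0,0]]';  } | grep -E "posi|force: \["
```

```text
position: [0.5655, -0.2862, 0.0968]
force: [-1.2, 0.1, 4.9]
position: [0.5655, -0.2862, 0.0946]
force: [-0.1, 0.7, 4.9]
position: [0.5656, -0.2862, 0.0927]
force: [-0.9, 0.5, 6.2]
position: [0.5656, -0.2862, 0.0911]
force: [-1.1, 1.0, 7.2]
position: [0.5656, -0.2862, 0.0891]
force: [-0.5, 0.4, 7.2]
position: [0.5655, -0.2862, 0.0869]
force: [-1.0, 0.5, 6.6]
position: [0.5655, -0.2863, 0.0848]
force: [-0.5, 0.1, 4.7]
position: [0.5655, -0.2862, 0.0826]
force: [-1.0, -0.5, 6.3]
position: [0.5656, -0.2862, 0.0809]
force: [-1.1, 0.7, 8.0]
position: [0.5655, -0.2862, 0.0792]
force: [-1.8, 1.3, 9.4]
position: [0.5656, -0.2862, 0.0773]
force: [-1.2, 0.1, 8.5]
position: [0.5656, -0.2862, 0.0751]
force: [-2.3, 0.0, 7.7]
```

```bash
{ python3 -m handwheel '[[0,0,0.2,0,0,0],[0,0,0.2,0,0,0]]'; python3 -m handwheel '[[0,0,0.2,0,0,0],[0,0,0.2,0,0,0]]';python3 -m handwheel '[[0,0,0.15,0,0,0],[0,0,0.15,0,0,0],[0,0,0.15,0,0,0],[0,0,0.15,0,0,0]]'; } | grep -E "posi|force: \["
python3 - <<'E'
from h import *
for c in("side","top"):
    p,d=env.snapshot(c);
    cv2.imwrite(f"pics/{c}10.png",p[:,:,::-1]);np.savez(c+"10.npz",p=p,d=d)
    for r in env.masks_of(c,"lever_top")[:2]:
        m=r["region"];ys,xs=np.where(m&(d>0));P=np.array([w(c,(x,y),d[y,x]) for x,y in list(zip(xs,ys))[::max(1,len(xs)//60)]])
        print(c,r["centre"],round(r["conf"],2),m.sum(),np.percentile(P,[10,50,90],axis=0).round(3).tolist())
E
```

```text
position: [0.5656, -0.2862, 0.0729]
force: [-0.9, 1.3, 6.4]
position: [0.5656, -0.2862, 0.0708]
force: [-0.4, -0.1, 5.6]
position: [0.5656, -0.2863, 0.0698]
force: [-1.7, 1.3, 8.5]
side [278.7, 198.1] 0.66 103 [[0.546, -0.289, 0.065], [0.564, -0.273, 0.07], [0.581, -0.268, 0.072]]
top [322.8, 218.6] 0.48 39 [[0.545, -0.293, 0.065], [0.549, -0.284, 0.068], [0.556, -0.274, 0.071]]
top [371.8, 158.4] 0.2 55 [[0.709, -0.432, 0.01], [0.718, -0.425, 0.014], [0.725, -0.416, 0.017]]
```

```bash
python3 -m handwheel '[[0,0,0.08,0,0,0],[0,0,0.08,0,0,0],[0,0,0.08,0,0,0],[0,0,0.08,0,0,0],[0,0,0.08,0,0,0]]'
python3 - <<'E'
from h import *
a=np.load("side0.npz")["d"];_,b=env.snapshot("side")
m=(abs(a-b)>.012)&(a>0)&(b>0);n,l,s,c=cv2.connectedComponentsWithStats(cv2.morphologyEx(m.astype(np.uint8),cv2.MORPH_OPEN,np.ones((3,3))))
print([(s[i].tolist()) for i in range(1,n) if s[i,4]>30])
s=env.read_state();print(s["time"],s["position"],s["force"])
E
```

```text
time: 20.7
position: [0.5656, -0.2862, 0.069]
eef_rot: [180.0, -0.0, 3.8]
force: [-2.3, 2.0, 9.1]
grip_width: -0.0003
finger_force: 4.5
[[247, 0, 313, 381, 38006]]
20.75 [ 0.56558637 -0.28623447  0.06902458] [-2.83423763  1.89335466  9.54374698]
```

The lever is at 36 mm with about 9 N on it, which matches the third notch.

```bash
python3 -c "
from bench import env
print(env.job_done())"
```

```text
the job is handed in; nothing more can be done
None
```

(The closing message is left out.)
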